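Put a jigger template back into the graded rack

ROBOT

A 6-joint arm with a two-finger parallel gripper is mounted at the origin on the work surface. World frame = base frame: x ahead of the robot, y to its left, z up, the work surface at z = 0. Lengths are in m, angles in rad, forces in N, time in s.
With the tool pointing down it reaches from about 0.25 to 0.8 m from the base axis. Payload 8.5 kg.
Tool frame: the origin (TCP) lies midway between the tips of the shut fingers; the grasp point (between the pads) lies 19 mm behind it; z points along the fingers, y is the line along which they close (so a half turn about z gives the same grasp; the last joint's range is limited). The gripper opens to 85 mm and grips with 20 to 120 N. Pads are 22 mm wide; open, the fingers measure 114 mm over their backs; the gripper's body (76 mm by 85 mm) begins 54 mm behind the grasp point. The pads swing forward as they close: fully open they stand 13 mm farther back than shut.
Start: joints at [0, 0.238, -0.013, 1.319, 0, 1.571], TCP at [0.525, -0, 0.231] pointing down, gripper open.
Joint ranges: [-2.66, 2.66], [-1.03, 1.9], [-1.14, 1.46], [-1.82, 2.27], [-1.45, 1.34], [-3.14, 3.14]. Speed limits (rad/s): [2.22, 2.22, 2.79, 3.14, 3.14, 3.14].

INTERFACE

Orientations are given as a unit quaternion [w, x, y, z].
In Python, from bench import sense, snapshot, order gives the robot as it stands.
- The arm moves only by the tool servo_tool, never from a script. Its argument "deltas" is a list of rows, each an object of numbers: "dx", "dy", "dz": the shift along the tool's x, y, z in mm; "rx", "ry", "rz": the turn, a rotation vector about the tool's x, y, z in degrees; "grip": the closure, from 0 (fully open) to 1 (shut). A call has 1 to 12 rows; each row is the pose to reach, as a shift and turn from the pose commanded when the call began, along the tool's axes at that moment; what a row does not reach only later rows make up. A row lasts 1/10 s, in which the tool goes at most 50 mm and 8.59 degrees, less where a joint would pass 70% of its speed; a pose out of reach is approached as far as the arm can. A call with a gripper value outside its range is refused whole. The fingers move at their own pace and stop on an object; "grip_force" is the grip in N (left out, the last holds). Time passes only in rows, so rows that repeat a pose let the fingers close. It gives the time, the measured TCP pose, the force, the opening and the grip force at its end, in the units of the state.
- sense(): the state, without advancing time (a new reading comes with each control period).
- snapshot(name): name is "scene" or "side" or "wrist"; returns a dict with "img" (480x640x3 uint8, red, green, blue), "intrinsics" (3x3 intrinsics, pixels), "R" (3x3) and "t" (3): a world point X has camera coordinates R X + t; the wrist camera has in their place "hand_eye" (4x4, takes a point from camera to tool coordinates, whose origin is the TCP and whose axes are the flange's). Camera axes: x right, y down, z forward; pixel columns grow to the right and rows downward; lengths in m; the calibration is good to about 2 mm. A picture is of the moment at which its call begins: read the wrist's pose just before it. There is no depth.
- order.sign_off(): hands the job in; it is judged then, once.
The state is a dict: "t": time; "joint_pos": joint angles; "joint_vel": joint speeds; "joint_efforts": joint torques, N m; "ee_pos": TCP position; "ee_rot": TCP orientation; "force": force on the tool from outside, world axes, zero at the start; "ft_torque": the same for the moment, N m; "opening": finger opening in m; "finger_force": force on a finger pad.
Only numpy, scipy, OpenCV 4.12 (cv2) and the standard library are available. Lean on these libraries where they do the work, as an engineer would, in place of code of your own. Each camera call takes 0.05 s, during which the arm holds its last target. There are 200 camera calls.

TASK

One template stands alone in the stand's white plaster block: put it away in the graded rack. Begin at the rack's narrowest slot and step along one slot at a time, pressing the tongue gently onto each, until you reach the first slot that accepts it; there let it down fully home, its shoulder flat on the rack, and let go. Leave the two spare templates, the pot and the brush where they are.

Things in the scene. Friction and masses are not known exactly. Their poses are not given: they have to be found in the camera images.
- template_a: one of three alike templates, about 0.25 kg: wooden grip bar 50 x 14 mm, on a shoulder plate 66 x 36 mm, over a steel tongue 50 mm wide, 45 mm long. Origin: centre of the tongue's lower end; z up; x along the 50 mm width, y across tongue and bar. Tongue z 0 to 45 mm, shoulder 45 to 51, bar 51 to 91. Stands in one of the three sockets, which one varies. Tongue 10, 14 or 18 mm thick: not known which.
- template_b: one of three alike templates, about 0.25 kg: wooden grip bar 50 x 14 mm, on a shoulder plate 66 x 36 mm, over a steel tongue 50 mm wide, 45 mm long. Origin: centre of the tongue's lower end; z up; x along the 50 mm width, y across tongue and bar. Tongue z 0 to 45 mm, shoulder 45 to 51, bar 51 to 91. Stands in one of the three sockets, which one varies. Tongue 10, 14 or 18 mm thick: not known which.
- template_c: one of three alike templates, about 0.25 kg: wooden grip bar 50 x 14 mm, on a shoulder plate 66 x 36 mm, over a steel tongue 50 mm wide, 45 mm long. Origin: centre of the tongue's lower end; z up; x along the 50 mm width, y across tongue and bar. Tongue z 0 to 45 mm, shoulder 45 to 51, bar 51 to 91. Stands in one of the three sockets, which one varies. Tongue 10, 14 or 18 mm thick: not known which.
- rack: graded wooden rack, fixed: a block 95 mm (x) by 160 mm (y) by 60 mm tall with four slots in its flat top, wider from the -y end to the +y end. Origin: centre of its underside, z up. With a template home, its shoulder lies on the rack's top and its tongue's end is 15 mm above the rack's underside. Pressing a template on it with more than 40 N is too hard; land on it at 10 mm/s or so, as faster landings jolt.
- rack_hole0 (a point): middle of the mouth of the narrowest slot, level with the rack's top (z = 60 mm), at rack y = -56 mm. All slots run along the rack's x, 60 mm long, 50 mm deep, mouths chamfered 3 mm all round. This one is 8 mm wide and takes no template. A slot too narrow stops a tongue within 3 mm of the rack's top.
- rack_hole1 (a point): middle of the mouth of the second slot, 12 mm wide, at rack y = -26 mm; otherwise like the first. The slot that suits a tongue is 2 mm wider than it.
- rack_hole2 (a point): middle of the mouth of the third slot, 16 mm wide, at rack y = +8 mm
- rack_hole3 (a point): middle of the mouth of the widest slot, 20 mm wide, at rack y = +46 mm
- work_socket (a point): middle of the mouth of the socket in the white plaster block, 52 mm above the bench, at the +y end of the fixed stand (110 x 290 mm). The template standing here, its shoulder on the block, is the one to put away. Two more sockets, in a wooden block 115 and 185 mm away, hold the spares. Sockets are loose: 56 x 23 mm. Axes as of the templates in them.
- pot: small terracotta bowl, 100 mm wide, 75 mm tall, standing on the bench beyond the work; a bystander. Origin: centre of its underside.
- brush: brush lying on the bench beyond the rack; a bystander. Origin: on its underside.
There are look-alikes about, which are no part of the job. What is shaped like the template_c but yellow is not meant.

How it is judged:
By the outcome, as a careful person would: the job done as asked, in the order asked, and still so for the second after the job is handed in, with the robot touching nothing.
It also fails if it takes over 69 s, if anything falls off the work surface, if the arm or the gripper's body presses on something with over 40 N, if the wrist force passes 120 N, or if a joint passes its speed limit or range.

## Working session

There is one attempt and no reset: what is moved stays moved. The work goes in short steps, Python scripts to look and compute and a tool call to move; the robot and the scene stay as the last step left them, time stands still between calls to the robot, and variables do not carry over. Pictures are saved under pics/ and viewed, at most 10 in all, crops included, and the job is handed in when it is done.

Besides the shell and the picture viewer there is one more tool, called after "Request:" by a JSON object that holds its "fn" and its "kwargs", one argument or row to a line. servo_tool: Moves the arm, as the interface text tells. Its arguments: {"type":"object","properties":{"deltas":{"type":"array","items":{"type":"object","properties":{"dx":{"type":"number"},"dy":{"type":"number"},"dz":{"type":"number"},"rx":{"type":"number"},"ry":{"type":"number"},"rz":{"type":"number"},"grip":{"type":"number"}}}},"grip_force":{"type":"number"}},"required":["deltas"]}

```bash
mkdir -p pics
cat > h.py <<'E'
import numpy as np, cv2, json
from bench import sense, snapshot, order
def save(name, fn):
    s=sense(); d=snapshot(name); cv2.imwrite('pics/'+fn+'.png', d['img'][:,:,::-1])
    np.savez('pics/'+fn+'.npz', **{k:np.array(v) for k,v in d.items()}, p=s['ee_pos'], q=s['ee_rot']); return d
def load(fn):
    return np.load('pics/'+fn+'.npz')
def cam(d):
    K=np.array(d['intrinsics'])
    if 'R' in d: return K,np.array(d['R']),np.array(d['t'])
    from scipy.spatial.transform import Rotation as Ro
    q=d['q']; T=np.eye(4); T[:3,:3]=Ro.from_quat([q[1],q[2],q[3],q[0]]).as_matrix(); T[:3,3]=d['p']
    M=np.linalg.inv(T@d['hand_eye']); return K,M[:3,:3],M[:3,3]
def ray_z(d,uv,z):
    K,R,t=cam(d); o=-R.T@t; v=R.T@np.linalg.inv(K)@np.array([uv[0],uv[1],1.]); return o+v*(z-o[2])/v[2]
def proj(d,X):
    K,R,t=cam(d); c=K@(R@np.array(X)+t); return c[:2]/c[2]
def crop(fn,out,x0,y0,x1,y1,k):
    im=cv2.imread('pics/'+fn+'.png')[y0:y1,x0:x1]; cv2.imwrite('pics/'+out+'.png',cv2.resize(im,None,fx=k,fy=k,interpolation=cv2.INTER_CUBIC))
E
python3 - <<'E'
from h import *
s=sense(); print(s['t'],s['ee_pos'],s['ee_rot'],s['force'],s['opening'])
for n in ['scene','side','wrist']:
    d=save(n,n+'0'); print(n,{k:np.round(v,3).tolist() for k,v in d.items() if k!='img'})
E
```

```text
0.0 [ 5.24586636e-01 -2.03383150e-06  2.30697826e-01] [-4.85380073e-04  7.07107584e-01  7.07105631e-01 -5.05386703e-04] [-0.24309028  0.33914883 -0.74298687] 0.08551498995531684
scene {'intrinsics': [[472.052, 0.0, 319.862], [0.0, 472.052, 240.309], [0.0, 0.0, 1.0]], 'R': [[0.283, 0.959, 0.008], [0.76, -0.22, -0.611], [-0.585, 0.179, -0.791]], 't': [-0.112, -0.397, 1.27]}
side {'intrinsics': [[584.232, 0.0, 333.425], [0.0, 584.232, 235.829], [0.0, 0.0, 1.0]], 'R': [[-0.988, -0.15, 0.019], [-0.098, 0.538, -0.837], [0.115, -0.83, -0.546]], 't': [0.564, 0.127, 1.042]}
wrist {'intrinsics': [[430.678, 0.0, 318.385], [0.0, 430.678, 236.056], [0.0, 0.0, 1.0]], 'hand_eye': [[0.001, -0.952, -0.306, 0.078], [1.0, 0.001, 0.0, 0.0], [0.0, -0.306, 0.952, -0.142], [0.0, 0.0, 0.0, 1.0]]}
```

View pics/scene0.png

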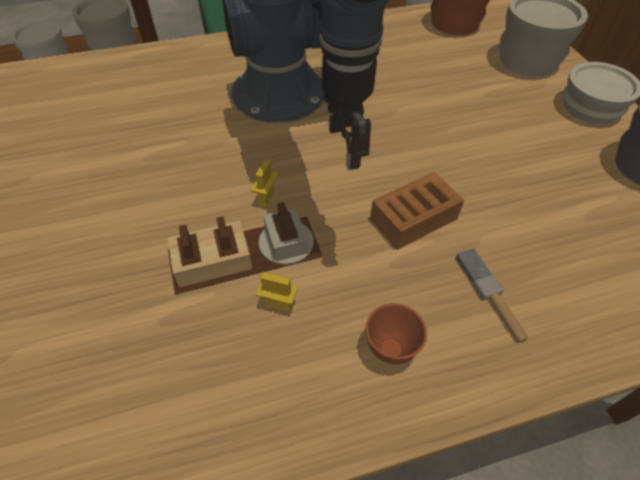

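View pics/side0.png

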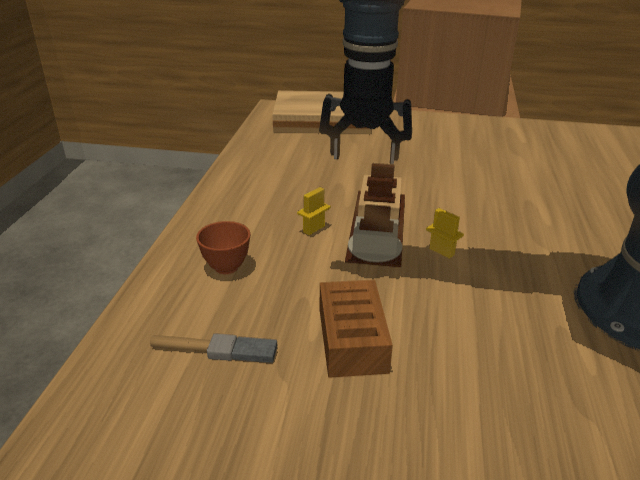

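Candidates: the brown template in the white block (scene 285,225), the spares (187,245) and (225,238), and the yellow look-alikes (264,183) and (277,290). I choose the one in the white block at the stand's end nearest the rack, and check it in a crop.

Run:
```python
from h import *
crop('scene0','c1',240,165,473,265,3.4)
a=cv2.imread('pics/c1.png')
crop('side0','c2',310,155,420,265,2.3); crop('side0','c3',310,275,400,375,2.5)
b=cv2.imread('pics/c2.png'); c=cv2.imread('pics/c3.png')
o=np.zeros((600,800,3),np.uint8); o[:a.shape[0],:a.shape[1]]=a[:, :800]; o[342:342+b.shape[0],:b.shape[1]]=b; o[342:342+c.shape[0],300:300+c.shape[1]]=c
cv2.imwrite('pics/c.png',o); print(a.shape,b.shape,c.shape)
```

```text
(340, 792, 3) (253, 253, 3) (250, 225, 3)
```

View pics/c.png

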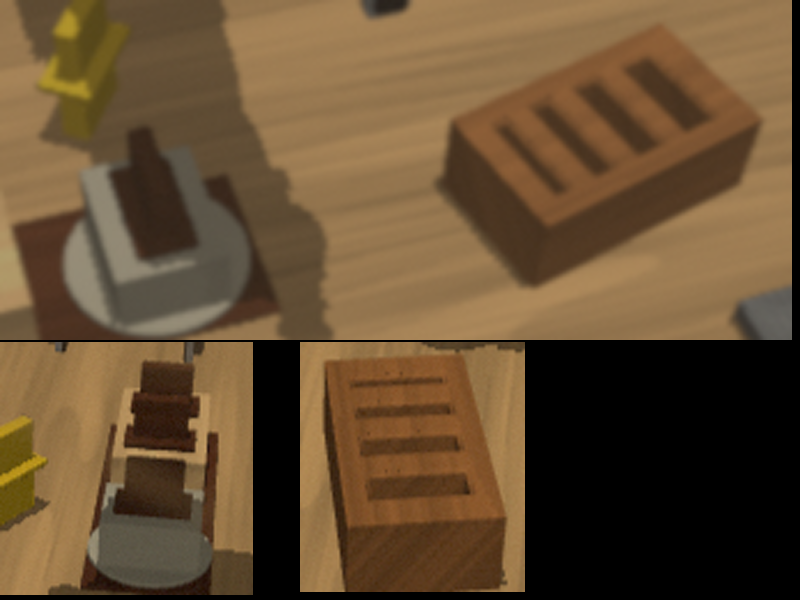

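Run:
```python
from h import *
d=load('scene0'); s=load('side0')
f=lambda p:(p[0]/3.4+240-.35,p[1]/3.4+165-.35)
for p in [(453,120),(662,25),(760,120),(547,225)]: print('rack sc',np.round(ray_z(d,f(p),.06),4))
g=lambda p:((p[0]-300)/2.5+310-.3,(p[1]-342)/2.5+275-.3)
for p in [(325,361),(463,357),(505,516),(347,527)]: print('rack sd',np.round(ray_z(s,g(p),.06),4))
for p in [(352,384),(441,381),(357,411),(450,409),(361,444),(458,442),(367,488),(467,485)]: print('slot sd',np.round(ray_z(s,g(p),.06),4))
for p in [(81,175),(195,148),(230,258),(115,290)]: print('block sc',np.round(ray_z(d,f(p),.052),4))
for p in [(110,172),(142,258),(198,246)]: print('should sc',np.round(ray_z(d,f(p),.058),4))
for p in [(127,130),(155,130)]: print('bar far sc',np.round(ray_z(d,f(p),.098),4))
h=lambda p:(p[0]/2.3+310-.3,(p[1]-342)/2.3+155-.3)
for p in [(126,457),(187,461)]: print('bar sd',np.round(ray_z(s,h(p),.098),4))
for p in [(114,512),(190,518)]: print('shoulder sd',np.round(ray_z(s,h(p),.055),4))
```

```text
rack sc [0.4879 0.0832 0.06  ]
rack sc [0.4486 0.2368 0.06  ]
rack sc [0.5384 0.2588 0.06  ]
rack sc [0.5777 0.1062 0.06  ]
rack sd [0.5786 0.1083 0.06  ]
rack sd [0.487  0.0875 0.06  ]
rack sd [0.4483 0.2371 0.06  ]
rack sd [0.539  0.2621 0.06  ]
slot sd [0.5568 0.1296 0.06  ]
slot sd [0.499  0.1162 0.06  ]
slot sd [0.5493 0.1565 0.06  ]
slot sd [0.4902 0.1441 0.06  ]
slot sd [0.5419 0.188  0.06  ]
slot sd [0.4821 0.1756 0.06  ]
slot sd [0.5324 0.2272 0.06  ]
slot sd [0.4729 0.2142 0.06  ]
block sc [ 0.4621 -0.1369  0.052 ]
block sc [ 0.4601 -0.0678  0.052 ]
block sc [ 0.5449 -0.0699  0.052 ]
block sc [ 0.5488 -0.1367  0.052 ]
should sc [ 0.4696 -0.1209  0.058 ]
should sc [ 0.5358 -0.1179  0.058 ]
should sc [ 0.5363 -0.086   0.058 ]
bar far sc [ 0.4766 -0.1098  0.098 ]
bar far sc [ 0.4809 -0.0949  0.098 ]
bar sd [ 0.5266 -0.1002  0.098 ]
bar sd [ 0.4754 -0.1029  0.098 ]
shoulder sd [ 0.5326 -0.08    0.055 ]
shoulder sd [ 0.4683 -0.0822  0.055 ]
```

The crop confirms it: the brown template stands in the white block on its plaster disc (bar at crop 145,190), and the rack's narrow end is at crop 530,160, widening to the right. Next I move above the template.

Request:
{"fn": "servo_tool", "kwargs": {
  "deltas": [
    {"dx": -15,"dy": -4,"dz": 3,"rz": -8},
    {"dx": -30,"dy": -8,"dz": 6,"rz": -16},
    {"dx": -45,"dy": -12,"dz": 9,"rz": -24},
    {"dx": -60,"dy": -16,"dz": 12,"rz": -32},
    {"dx": -75,"dy": -20,"dz": 15,"rz": -40},
    {"dx": -90,"dy": -24,"dz": 20,"rz": -48},
    {"dx": -103,"dy": -24,"dz": 20,"rz": -56},
    {"dx": -103,"dy": -24,"dz": 20,"rz": -64},
    {"dx": -103,"dy": -24,"dz": 20,"rz": -72},
    {"dx": -103,"dy": -24,"dz": 20,"rz": -80},
    {"dx": -103,"dy": -24,"dz": 20,"rz": -88},
    {"dx": -103,"dy": -24,"dz": 20,"rz": -92}
  ]
}}

```text
invalid input
```

Request:
{"fn": "servo_tool", "kwargs": {
  "deltas": [
    {"dz": 0},
    {"dz": 0}
  ]
}}

```text
invalid input
```

Run:
```python
from h import *
s=sense(); print(s['t'],s['ee_pos'],s['ee_rot'],s['force'],np.round(s['joint_pos'],2))
d=save('wrist','w1')
```

```text
0.15 [ 5.24693209e-01 -3.20159522e-07  2.30845175e-01] [-3.74654122e-04  7.07110066e-01  7.07103300e-01 -3.70468786e-04] [0.31111139 0.32658653 0.2675818 ] [-0.    0.24 -0.01  1.32  0.    1.57]
```

View pics/w1.png

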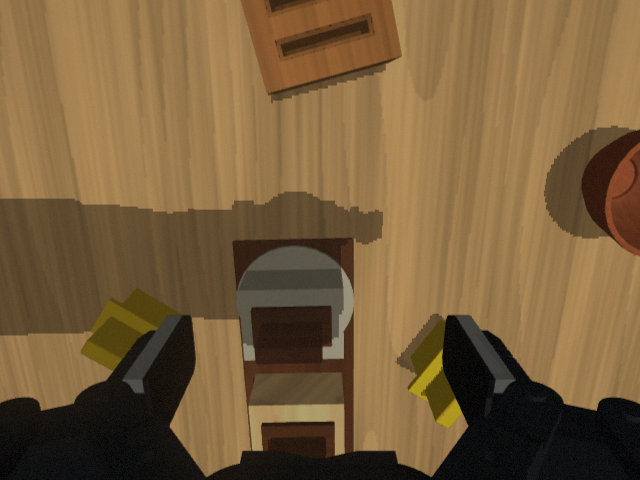

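The arm has not moved. The wrist picture from the start pose shows the template on the white block at (290,335). Both move calls were refused, so I'll retry with the grip value given.

Request:
{"fn": "servo_tool", "kwargs": {
  "deltas": [
    {"dx": -15,"dy": -4,"dz": 3,"rx": 0,"ry": 0,"rz": -8,"grip": 0},
    {"dx": -30,"dy": -8,"dz": 6,"rx": 0,"ry": 0,"rz": -16,"grip": 0},
    {"dx": -45,"dy": -12,"dz": 9,"rx": 0,"ry": 0,"rz": -24,"grip": 0},
    {"dx": -60,"dy": -16,"dz": 12,"rx": 0,"ry": 0,"rz": -32,"grip": 0},
    {"dx": -75,"dy": -20,"dz": 15,"rx": 0,"ry": 0,"rz": -40,"grip": 0},
    {"dx": -90,"dy": -24,"dz": 20,"rx": 0,"ry": 0,"rz": -48,"grip": 0},
    {"dx": -103,"dy": -24,"dz": 20,"rx": 0,"ry": 0,"rz": -56,"grip": 0},
    {"dx": -103,"dy": -24,"dz": 20,"rx": 0,"ry": 0,"rz": -64,"grip": 0},
    {"dx": -103,"dy": -24,"dz": 20,"rx": 0,"ry": 0,"rz": -72,"grip": 0},
    {"dx": -103,"dy": -24,"dz": 20,"rx": 0,"ry": 0,"rz": -80,"grip": 0},
    {"dx": -103,"dy": -24,"dz": 20,"rx": 0,"ry": 0,"rz": -88,"grip": 0},
    {"dx": -103,"dy": -24,"dz": 20,"rx": 0,"ry": 0,"rz": -92,"grip": 0}
  ],
  "grip_force": 40
}}

```text
t: 1.4
ee_pos: [0.5008, -0.103, 0.2111]
ee_rot: [-0.0, -0.02, 1.0, 0.0]
force: [0.3, 0.4, 0.7]
opening: 0.0857
finger_force: 0.0
```

Run:
```python
from h import *
s=sense(); print(s['t'],s['ee_pos'],s['ee_rot'],np.round(s['joint_pos'],2))
d=save('wrist','w2')
```

```text
1.4 [ 0.50083641 -0.1030185   0.21109894] [-2.39099222e-04 -2.00463422e-02  9.99799022e-01  4.48827025e-05] [-0.2   0.22 -0.09  1.26 -0.   -0.24]
```

View pics/w2.png

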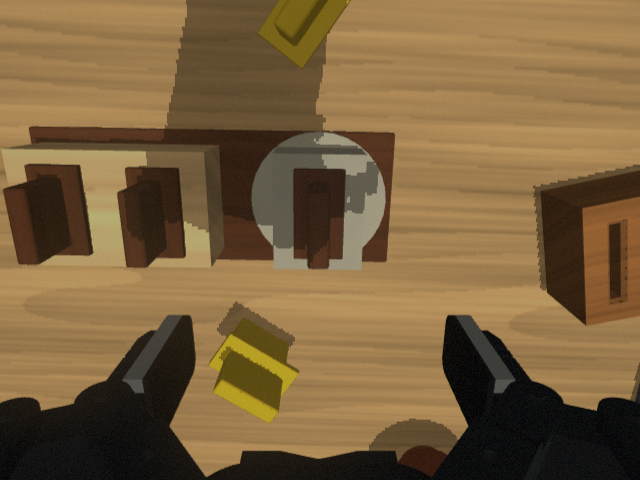

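Run:
```python
from h import *
d=load('w2')
P=lambda ps,z:[np.round(ray_z(d,p,z),4)[:2].tolist() for p in ps]
print('bar',P([(308,183),(329,183),(328,268),(308,268)],.098))
print('sh',P([(293,170),(345,169),(344,260),(293,260)],.058))
print('blk',P([(362,269),(274,269)],.052))
print('stand',P([(31,127),(394,133),(387,262)],.012))
print('yel',P([(217,360),(245,388),(272,422),(298,372)],.085))
print('slot0',P([(610,223),(627,220),(610,302),(627,298)],.06), P([(640,207),(583,207),(588,324),(640,316)],.06))
w=load('wrist0')
print('slot0 w0',[np.round(ray_z(w,p,.06),4)[:2].tolist() for p in [(277,42),(368,15),(374,32),(282,57),(272,96),(401,56)]])
print('sh w0',[np.round(ray_z(w,p,.058),4)[:2].tolist() for p in [(254,310),(330,306)]])
```

```text
bar [[0.4713, -0.1107], [0.4708, -0.0981], [0.5255, -0.0961], [0.526, -0.1088]]
sh [[0.4703, -0.122], [0.4682, -0.0864], [0.5348, -0.0831], [0.5363, -0.1204]]
blk [[0.5437, -0.0687], [0.5464, -0.1348]]
stand [[0.4529, -0.3268], [0.4459, -0.0471], [0.5525, -0.043]]
yel [[0.6052, -0.172], [0.6282, -0.1521], [0.6579, -0.132], [0.6128, -0.1135]]
slot0 [[0.4983, 0.1031], [0.4956, 0.1145], [0.5593, 0.1183], [0.5555, 0.1302]] [[0.4859, 0.1211], [0.4875, 0.0813], [0.5784, 0.1061], [0.57, 0.1439]]
slot0 w0 [[0.4968, 0.1133], [0.5569, 0.1296], [0.5612, 0.1195], [0.4999, 0.1041], [0.4924, 0.0791], [0.5799, 0.1048]]
sh w0 [[0.4723, -0.0863], [0.534, -0.0826]]
```

Wrist view: the bar top is at (308–329, 183–268), so its centre is at (0.501, -0.103) with yaw 2.2°, already under the gripper. The near yellow piece lies at x≥0.60, so it is clear. Going down to grasp.

Request:
{"fn": "servo_tool", "kwargs": {
  "deltas": [
    {"dx": 0,"dy": 0,"dz": 15,"rx": 0,"ry": 0,"rz": 0,"grip": 0},
    {"dx": 0,"dy": 0,"dz": 32,"rx": 0,"ry": 0,"rz": 0,"grip": 0},
    {"dx": 0,"dy": 0,"dz": 50,"rx": 0,"ry": 0,"rz": 0,"grip": 0},
    {"dx": 0,"dy": 0,"dz": 68,"rx": 0,"ry": 0,"rz": 0,"grip": 0},
    {"dx": 0,"dy": 0,"dz": 85,"rx": 0,"ry": 0,"rz": 0,"grip": 0},
    {"dx": 0,"dy": 0,"dz": 100,"rx": 0,"ry": 0,"rz": 0,"grip": 0},
    {"dx": 0,"dy": 0,"dz": 112,"rx": 0,"ry": 0,"rz": 0,"grip": 0},
    {"dx": 0,"dy": 0,"dz": 122,"rx": 0,"ry": 0,"rz": 0,"grip": 0},
    {"dx": 0,"dy": 0,"dz": 131,"rx": 0,"ry": 0,"rz": 0,"grip": 0},
    {"dx": 0,"dy": 0,"dz": 139,"rx": 0,"ry": 0,"rz": 0,"grip": 0},
    {"dx": 0,"dy": 0,"dz": 144,"rx": 0,"ry": 0,"rz": 0,"grip": 0},
    {"dx": 0,"dy": 0,"dz": 147,"rx": 0,"ry": 0,"rz": 0,"grip": 0}
  ],
  "grip_force": 60
}}

```text
t: 2.65
ee_pos: [0.5009, -0.103, 0.0639]
ee_rot: [-0.0, -0.017, 1.0, 0.0]
force: [0.0, -0.2, -1.0]
opening: 0.0852
finger_force: 0.0
```

Request:
{"fn": "servo_tool", "kwargs": {
  "deltas": [
    {"dx": 0,"dy": 0,"dz": 0,"rx": 0,"ry": 0,"rz": 0,"grip": 0.3},
    {"dx": 0,"dy": 0,"dz": 0,"rx": 0,"ry": 0,"rz": 0,"grip": 0.6},
    {"dx": 0,"dy": 0,"dz": 0,"rx": 0,"ry": 0,"rz": 0,"grip": 0.75},
    {"dx": 0,"dy": 0,"dz": 0,"rx": 0,"ry": 0,"rz": 0,"grip": 0.8},
    {"dx": 0,"dy": 0,"dz": 0,"rx": 0,"ry": 0,"rz": 0,"grip": 0.85},
    {"dx": 0,"dy": 0,"dz": 0,"rx": 0,"ry": 0,"rz": 0,"grip": 0.9},
    {"dx": 0,"dy": 0,"dz": 0,"rx": 0,"ry": 0,"rz": 0,"grip": 1},
    {"dx": 0,"dy": 0,"dz": 0,"rx": 0,"ry": 0,"rz": 0,"grip": 1},
    {"dx": 0,"dy": 0,"dz": 0,"rx": 0,"ry": 0,"rz": 0,"grip": 1},
    {"dx": 0,"dy": 0,"dz": 0,"rx": 0,"ry": 0,"rz": 0,"grip": 1}
  ],
  "grip_force": 60
}}

```text
t: 3.65
ee_pos: [0.5011, -0.103, 0.0646]
ee_rot: [0.0, -0.017, 1.0, -0.0]
force: [-1.1, 0.0, 5.1]
opening: 0.013
finger_force: 59.0
```

Request:
{"fn": "servo_tool", "kwargs": {
  "deltas": [
    {"dx": 0,"dy": 0,"dz": -2,"rx": 0,"ry": 0,"rz": 0,"grip": 1},
    {"dx": 0,"dy": 0,"dz": -6,"rx": 0,"ry": 0,"rz": 0,"grip": 1},
    {"dx": 0,"dy": 0,"dz": -12,"rx": 0,"ry": 0,"rz": 0,"grip": 1},
    {"dx": 0,"dy": 0,"dz": -20,"rx": 0,"ry": 0,"rz": 0,"grip": 1},
    {"dx": 0,"dy": 0,"dz": -30,"rx": 0,"ry": 0,"rz": 0,"grip": 1},
    {"dx": 0,"dy": 0,"dz": -42,"rx": 0,"ry": 0,"rz": 0,"grip": 1},
    {"dx": 0,"dy": 0,"dz": -55,"rx": 0,"ry": 0,"rz": 0,"grip": 1},
    {"dx": 0,"dy": 0,"dz": -68,"rx": 0,"ry": 0,"rz": 0,"grip": 1},
    {"dx": 0,"dy": 0,"dz": -80,"rx": 0,"ry": 0,"rz": 0,"grip": 1},
    {"dx": 0,"dy": 0,"dz": -90,"rx": 0,"ry": 0,"rz": 0,"grip": 1},
    {"dx": 0,"dy": 0,"dz": -97,"rx": 0,"ry": 0,"rz": 0,"grip": 1},
    {"dx": 0,"dy": 0,"dz": -100,"rx": 0,"ry": 0,"rz": 0,"grip": 1}
  ]
}}

```text
t: 4.85
ee_pos: [0.5012, -0.103, 0.1651]
ee_rot: [0.0, -0.017, 1.0, -0.0]
force: [0.7, 0.3, -1.9]
opening: 0.0131
finger_force: 58.4
```

Run:
```python
from h import *
s=sense(); print(s['t'],s['ee_pos'],s['ee_rot'],s['force'],s['ft_torque'],s['opening'])
d=save('wrist','w3'); save('side','s3')
```

```text
4.85 [ 0.50119748 -0.10304616  0.16508803] [ 3.64403219e-04 -1.74353953e-02  9.99847922e-01 -8.71161024e-05] [ 0.6816644   0.27932078 -1.9370904 ] [-0.00839406  0.00413614  0.07973781] 0.013063898618074873
```

View pics/w3.png

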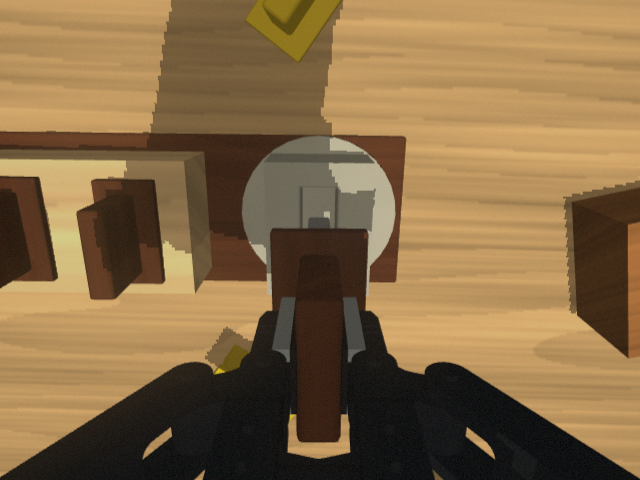

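Run:
```python
from h import *
d=load('w3'); z0=d['p'][2]
from scipy.spatial.transform import Rotation as Ro
q=d['q']; R=Ro.from_quat([q[1],q[2],q[3],q[0]]).as_matrix()
def T(p,zt): return np.round(R.T@(ray_z(d,p,z0-zt)-d['p'])*1000,1)
for n,ps,z in [('bar',[(301,256),(337,256),(340,441),(298,441)],-.0335),('sh',[(272,230),(367,230)],.0065),('tongue',[(308,218),(330,218)],.0575)]:
    print(n,[T(p,z).tolist() for p in ps])
# target in tool frame
c=np.array([.513,.1725]); a=np.deg2rad(14.3); ex=np.array([np.cos(a),np.sin(a)]); ey=np.array([-ex[1],ex[0]])
for y in [-56,-26,8,46]:
    h=c+ey*y/1000; print(y,h,(R.T@(np.array([*h,z0])-d['p'])*1000).round(1))
# tongue px in block sizes
s=load('s3'); crop('s3','s3c',300,40,440,380,2)
```

```text
bar [[37.6, -4.8, -33.5], [37.7, 4.9, -33.5], [-23.9, 6.7, -33.5], [-23.9, -6.4, -33.5]]
sh [[32.8, -16.9, 6.5], [32.8, 17.4, 6.5]]
tongue [[23.3, -5.2, 57.5], [23.3, 5.4, 57.5]]
-56 [0.52683194 0.11823512] [-33.3 220.3  -0. ]
-26 [0.51942197 0.14730559] [-26.9 249.6  -0. ]
8 [0.51102401 0.18025213] [-19.7 282.8  -0. ]
46 [0.50163805 0.21707472] [-1.160e+01  3.199e+02 -1.000e-01]
```

The template is held centred (shoulder edge at (272–367,230) and tongue tip at (319,222)). Now to slot 0.

Request:
{"fn": "servo_tool", "kwargs": {
  "deltas": [
    {"dx": -2,"dy": 12,"dz": 0,"rx": 0,"ry": 0,"rz": -1,"grip": 1},
    {"dx": -5,"dy": 32,"dz": 0,"rx": 0,"ry": 0,"rz": -2,"grip": 1},
    {"dx": -8,"dy": 55,"dz": 0,"rx": 0,"ry": 0,"rz": -3,"grip": 1},
    {"dx": -12,"dy": 80,"dz": 0,"rx": 0,"ry": 0,"rz": -4,"grip": 1},
    {"dx": -16,"dy": 105,"dz": 0,"rx": 0,"ry": 0,"rz": -5,"grip": 1},
    {"dx": -20,"dy": 130,"dz": 0,"rx": 0,"ry": 0,"rz": -7,"grip": 1},
    {"dx": -23,"dy": 153,"dz": 0,"rx": 0,"ry": 0,"rz": -8,"grip": 1},
    {"dx": -26,"dy": 174,"dz": 0,"rx": 0,"ry": 0,"rz": -9,"grip": 1},
    {"dx": -29,"dy": 192,"dz": 0,"rx": 0,"ry": 0,"rz": -10,"grip": 1},
    {"dx": -31,"dy": 207,"dz": 0,"rx": 0,"ry": 0,"rz": -11,"grip": 1},
    {"dx": -33,"dy": 217,"dz": 0,"rx": 0,"ry": 0,"rz": -12,"grip": 1},
    {"dx": -33,"dy": 220,"dz": 0,"rx": 0,"ry": 0,"rz": -12.3,"grip": 1}
  ]
}}

```text
t: 6.15
ee_pos: [0.5262, 0.1191, 0.164]
ee_rot: [-0.0, -0.126, 0.992, 0.0]
force: [0.9, -0.5, -0.7]
opening: 0.0132
finger_force: 58.4
```

Request:
{"fn": "servo_tool", "kwargs": {
  "deltas": [
    {"dx": 0,"dy": 0,"dz": 0,"rx": 0,"ry": 0,"rz": 0,"grip": 1},
    {"dx": 0,"dy": 0,"dz": 0,"rx": 0,"ry": 0,"rz": 0,"grip": 1}
  ]
}}

```text
t: 6.35
ee_pos: [0.5261, 0.1175, 0.1642]
ee_rot: [-0.0, -0.124, 0.992, -0.0]
force: [-0.3, -0.0, -1.0]
opening: 0.0135
finger_force: 58.4
```

Run:
```python
from h import *
s=sense(); print(s['t'],s['ee_pos'],s['ee_rot'],s['force'],s['ft_torque'],s['opening'])
d=save('wrist','w4'); save('side','s4'); save('scene','sc4')
```

```text
6.35 [0.52612736 0.11751814 0.16419908] [-1.93309886e-04 -1.24179665e-01  9.92259724e-01 -1.18089348e-04] [-0.30750961 -0.02908884 -0.97788928] [-0.0003788  -0.00446762 -0.0206577 ] 0.013509860353654715
```

View pics/w4.png

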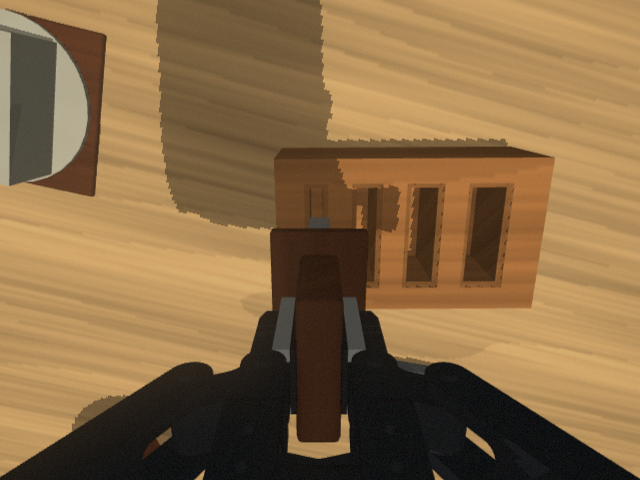

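Run:
```python
from h import *
d=load('w4'); q=d['q']; print('yaw',np.degrees(2*np.arcsin(-q[1])))
P=lambda p:ray_z(d,p,.06)[:2]
S={'s0':[(305,185),(328,185)],'s2':[(406,184),(445,184),(438,287),(403,287)],'s3':[(470,184),(514,184),(502,287),(462,287)],'rk':[(275,157),(553,157),(532,307)]}
for k,ps in S.items():
    W=np.array([P(p) for p in ps]); print(k,W.round(4).tolist(),W.mean(0).round(4))
    if len(ps)==4: print(' yaw',np.degrees(np.arctan2(*((W[2]+W[3]-W[0]-W[1])[::-1]))))
W=[P(p) for p in S['rk']]; print(np.degrees(np.arctan2(-(W[1]-W[0])[0],(W[1]-W[0])[1])), (W[0]+W[2])/2)
```

```text
yaw 14.266769849902506
s0 [[0.4987, 0.1023], [0.4954, 0.1152]] [0.497  0.1087]
s2 [[0.4837, 0.1587], [0.4781, 0.1805], [0.5406, 0.198], [0.546, 0.1768]] [0.5121 0.1785]
 yaw 15.90653416851631
s3 [[0.4745, 0.1945], [0.4682, 0.2191], [0.5307, 0.2366], [0.5369, 0.2125]] [0.5026 0.2157]
 yaw 15.842760054089334
rk [[0.4873, 0.082], [0.4483, 0.2346], [0.539, 0.2602]] [0.4915 0.1923]
14.338069697781949 [0.51313413 0.17106653]
```

Request:
{"fn": "servo_tool", "kwargs": {
  "deltas": [
    {"dx": -1,"dy": 0,"dz": 3,"rx": 0,"ry": 0,"rz": 0,"grip": 1},
    {"dx": -1,"dy": 0,"dz": 8,"rx": 0,"ry": 0,"rz": 0,"grip": 1},
    {"dx": -1,"dy": 0,"dz": 15,"rx": 0,"ry": 0,"rz": 0,"grip": 1},
    {"dx": -1,"dy": 0,"dz": 22,"rx": 0,"ry": 0,"rz": 0,"grip": 1},
    {"dx": -1,"dy": 0,"dz": 29,"rx": 0,"ry": 0,"rz": 0,"grip": 1},
    {"dx": -1,"dy": 0,"dz": 35,"rx": 0,"ry": 0,"rz": 0,"grip": 1},
    {"dx": -1,"dy": 0,"dz": 39,"rx": 0,"ry": 0,"rz": 0,"grip": 1},
    {"dx": -1,"dy": 0,"dz": 41,"rx": 0,"ry": 0,"rz": 0,"grip": 1},
    {"dx": -1,"dy": 0,"dz": 42,"rx": 0,"ry": 0,"rz": 0,"grip": 1},
    {"dx": -1,"dy": 0,"dz": 42,"rx": 0,"ry": 0,"rz": 0,"grip": 1}
  ]
}}

```text
t: 7.5
ee_pos: [0.5273, 0.1183, 0.1223]
ee_rot: [0.0, -0.124, 0.992, 0.0]
force: [-0.0, 0.6, -2.5]
opening: 0.0136
finger_force: 58.4
```

Request:
{"fn": "servo_tool", "kwargs": {
  "deltas": [
    {"dx": 0,"dy": 0,"dz": 1,"rx": 0,"ry": 0,"rz": 0,"grip": 1},
    {"dx": 0,"dy": 0,"dz": 2,"rx": 0,"ry": 0,"rz": 0,"grip": 1},
    {"dx": 0,"dy": 0,"dz": 3,"rx": 0,"ry": 0,"rz": 0,"grip": 1},
    {"dx": 0,"dy": 0,"dz": 4,"rx": 0,"ry": 0,"rz": 0,"grip": 1}
  ]
}}

```text
t: 7.9
ee_pos: [0.5272, 0.1183, 0.1182]
ee_rot: [-0.0, -0.124, 0.992, 0.0]
force: [-0.8, 0.0, -1.6]
opening: 0.0135
finger_force: 58.4
```

Request:
{"fn": "servo_tool", "kwargs": {
  "deltas": [
    {"dx": 0,"dy": -1,"dz": 0.8,"rx": 0,"ry": 0,"rz": 0,"grip": 1},
    {"dx": 0,"dy": -1,"dz": 1.6,"rx": 0,"ry": 0,"rz": 0,"grip": 1},
    {"dx": 0,"dy": -1,"dz": 2.4,"rx": 0,"ry": 0,"rz": 0,"grip": 1}
  ]
}}

```text
t: 8.2
ee_pos: [0.5277, 0.1176, 0.1174]
ee_rot: [0.001, -0.125, 0.992, 0.0]
force: [-6.7, -0.6, 21.8]
opening: 0.0127
finger_force: 61.7
```

Slot 0 stops it: contact at TCP z 0.1176, pressed with 22 N. I lift off and step 30 mm to slot 1.

Request:
{"fn": "servo_tool", "kwargs": {
  "deltas": [
    {"dx": 0,"dy": 0,"dz": -3,"rx": 0,"ry": 0,"rz": 0,"grip": 1},
    {"dx": 0,"dy": 0,"dz": -8,"rx": 0,"ry": 0,"rz": 0,"grip": 1},
    {"dx": 0,"dy": 4,"dz": -12,"rx": 0,"ry": 0,"rz": 0,"grip": 1},
    {"dx": 0,"dy": 11,"dz": -12,"rx": 0,"ry": 0,"rz": 0,"grip": 1},
    {"dx": 0,"dy": 19,"dz": -12,"rx": 0,"ry": 0,"rz": 0,"grip": 1},
    {"dx": 0,"dy": 26,"dz": -12,"rx": 0,"ry": 0,"rz": 0,"grip": 1},
    {"dx": 0,"dy": 30,"dz": -12,"rx": 0,"ry": 0,"rz": 0,"grip": 1},
    {"dx": 0,"dy": 30,"dz": -12,"rx": 0,"ry": 0,"rz": 0,"grip": 1},
    {"dx": 0,"dy": 30,"dz": -9,"rx": 0,"ry": 0,"rz": 0,"grip": 1},
    {"dx": 0,"dy": 30,"dz": -6,"rx": 0,"ry": 0,"rz": 0,"grip": 1},
    {"dx": 0,"dy": 30,"dz": -4,"rx": 0,"ry": 0,"rz": 0,"grip": 1}
  ]
}}

```text
t: 9.3
ee_pos: [0.5199, 0.1461, 0.1194]
ee_rot: [-0.0, -0.124, 0.992, -0.0]
force: [0.1, -0.7, -1.4]
opening: 0.0134
finger_force: 58.5
```

Run:
```python
from h import *
s=sense(); print(s['t'],s['ee_pos'],s['ee_rot'],s['force'],s['ft_torque'],s['opening'])
save('side','s5'); save('wrist','w5'); save('scene','sc5')
crop('side','x',0,0,1,1,1) if 0 else None
crop('s5','a',300,170,420,380,2.8); crop('w5','b',250,130,450,300,2.2)
a=cv2.imread('pics/a.png'); b=cv2.imread('pics/b.png')
o=np.zeros((600,800,3),np.uint8); o[:a.shape[0],:a.shape[1]]=a[:600]; o[:b.shape[0],345:345+b.shape[1]]=b
cv2.imwrite('pics/ab5.png',o)
```

```text
9.3 [0.51994339 0.14611984 0.11942421] [-2.68093246e-04 -1.24329115e-01  9.92240998e-01 -3.71885917e-05] [ 0.08942395 -0.65425575 -1.37894064] [-0.02411541  0.00389204 -0.05362094] 0.013395643697512345
```

View pics/ab5.png

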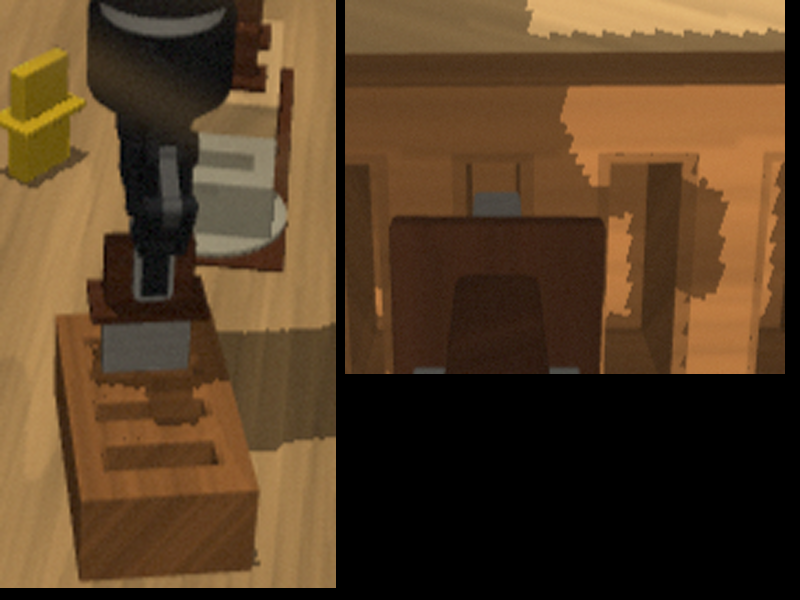

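Slot 1 view: the tongue (crop 473–522) is centred over the slot's inner mouth (469–527). In the side crop the template looks pitched, so I check that by projection.

Run:
```python
from h import *
from scipy.spatial.transform import Rotation as Ro
from scipy.optimize import least_squares
s=load('s5'); w=load('w5'); q=w['q']; R=Ro.from_quat([q[1],q[2],q[3],q[0]]).as_matrix()
print('tool z',R[:,2].round(4))
# template frame relative to tool: x_t=-x_tool, y_t=y_tool, z_t=-z_tool ; pivot at grasp point
def pts(th,ox,oz,P):
    c,sn=np.cos(th),np.sin(th); out=[]
    for x,y,z in P:   # template coords mm
        X=x; Z=z-77   # grasp approx template z 77
        xr=c*X+sn*Z+ox; zr=-sn*X+c*Z+oz
        tool=np.array([-xr,y,-19-zr])/1000
        out.append(w['p']+R@tool)
    return out
P=[(25,5,0),(-25,5,0),(33,18,45),(-33,18,45),(33,18,51),(-33,18,51)]
u=lambda p:np.array(p)/2.8+[300-.3,170-.3]
M=np.array([u(p) for p in [(102,372),(190,375),(90,310),(208,320)]])
for th in [0,3,6]: print(th,[((proj(s,X)-[299.7,169.7])*2.8).round(0).tolist() for X in pts(np.deg2rad(th),0,0,P)])
for sg in [1]:
  f=lambda v:(np.array([proj(s,X) for X in pts(v[0],v[1],v[2],P[:4])])-M).ravel()
  r=least_squares(f,[0,0,0],x_scale=[.05,1,1]); print(np.degrees(r.x[0]),r.x[1:],r.fun.round(2))
```

```text
tool z [-9.e-04 -3.e-04 -1.e+00]
0 [[103.0, 372.0], [189.0, 367.0], [93.0, 324.0], [211.0, 319.0], [93.0, 316.0], [211.0, 310.0]]
3 [[110.0, 373.0], [196.0, 365.0], [96.0, 326.0], [214.0, 316.0], [95.0, 318.0], [214.0, 308.0]]
6 [[117.0, 374.0], [203.0, 363.0], [99.0, 329.0], [217.0, 313.0], [98.0, 320.0], [216.0, 305.0]]
-3.3707408883381884 [-2.36632913  0.9379053 ] [-0.93 -1.33 -1.73 -2.49  1.36  3.56  1.18  0.02]
```

The low-x end hangs about 4° low, which also explains the early contact on slot 0. I level it with a small tool pitch, then lower gently onto slot 1.

Request:
{"fn": "servo_tool", "kwargs": {
  "deltas": [
    {"dx": 0,"dy": 0,"dz": -3,"rx": 0,"ry": 1,"rz": 0,"grip": 1},
    {"dx": -1,"dy": 0,"dz": -3,"rx": 0,"ry": 2,"rz": 0,"grip": 1},
    {"dx": -2,"dy": 0,"dz": -3,"rx": 0,"ry": 3,"rz": 0,"grip": 1},
    {"dx": -2,"dy": 0,"dz": -3,"rx": 0,"ry": 4,"rz": 0,"grip": 1},
    {"dx": -2,"dy": 0,"dz": -3,"rx": 0,"ry": 4,"rz": 0,"grip": 1}
  ]
}}

```text
t: 9.95
ee_pos: [0.5224, 0.147, 0.1225]
ee_rot: [-0.035, -0.124, 0.992, -0.004]
force: [-0.0, -0.1, -1.7]
opening: 0.0131
finger_force: 58.5
```

Run:
```python
from h import *
s=sense(); print(s['t'],s['ee_pos'],s['ee_rot'],s['force'])
save('side','s6'); save('wrist','w6')
crop('s6','a',318,240,398,320,7); cv2.imwrite('pics/a6.png',cv2.imread('pics/a.png'))
```

```text
9.95 [0.52242391 0.14696975 0.12246164] [-0.0352465  -0.12436422  0.99160068 -0.00439624] [-0.04098182 -0.07607451 -1.72593252]
```

View pics/a6.png

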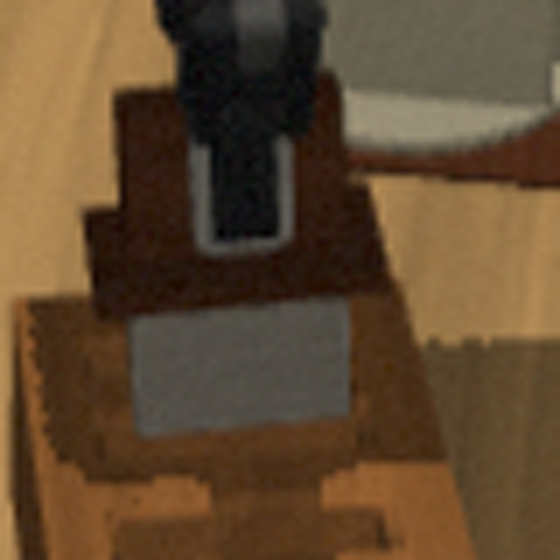

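Run:
```python
from h import *
from scipy.spatial.transform import Rotation as Ro
from scipy.optimize import least_squares
P=[(25,5,0),(-25,5,0),(33,18,45),(-33,18,45)]
def pts(w,th,ox,oz):
    q=w['q']; R=Ro.from_quat([q[1],q[2],q[3],q[0]]).as_matrix(); c,sn=np.cos(th),np.sin(th); out=[]
    for x,y,z in P:
        Z=z-77; out.append(w['p']+R@(np.array([-(c*x+sn*Z+ox),y,-19-(-sn*x+c*Z+oz)])/1000))
    return out
s=load('s6'); w=load('w6')
k=lambda X:((proj(s,X)-[318-.43,240-.43])*7).round(0).tolist()
print([k(X) for X in pts(w,0,0,0)]); print([k(X) for X in pts(w,np.deg2rad(-4),0,0)])
M=np.array([np.array(p)/7+[318-.43,240-.43] for p in [(138,438),(350,414),(98,318),(392,290)]])
r=least_squares(lambda v:(np.array([proj(s,X) for X in pts(w,*v)])-M).ravel(),[0,0,0],x_scale=[.05,1,1]); print(np.degrees(r.x[0]),r.x[1:],r.fun.round(2))
# grey-tongue lower edge slope by code, both pictures
for f in ['s5','s6']:
    im=cv2.imread('pics/'+f+'.png').astype(int); sub=im[255:330,325:385]; g=(abs(sub[:,:,0]-sub[:,:,2])<18)&(sub.sum(2)>200)&(sub.sum(2)<480)
    n,l,st,ce=cv2.connectedComponentsWithStats(g.astype(np.uint8)); i=1+np.argmax(st[1:,4]); ys,xs=np.where(l==i)
    c=np.arange(st[i,0]+3,st[i,0]+st[i,2]-3); b=[ys[xs==x].max() for x in c]; t=[ys[xs==x].min() for x in c]
    print(f,st[i],'bottom deg',np.degrees(np.arctan(np.polyfit(c,b,1)[0])),'top',np.degrees(np.arctan(np.polyfit(c,t,1)[0])))
```

```text
[[139.0, 434.0], [355.0, 412.0], [100.0, 319.0], [396.0, 289.0]]
[[116.0, 430.0], [332.0, 420.0], [90.0, 311.0], [385.0, 298.0]]
-0.16030791304952036 [ 0.50879516 -0.34730368] [-0.26 -0.34  0.24 -0.03 -0.1   0.29  0.12  0.07]
s5 [ 12  30  31  17 486] bottom deg -2.7744710135842108 top -2.0705609681947355
s6 [ 12  28  31  19 494] bottom deg -5.754227109349841 top -5.754227109349859
```

Measured at higher zoom, the template is in fact in line with the tool (-0.2°), so my earlier reading was wrong and I'll undo the pitch. First a quick check of the rack yaw with a line detector.

Run:
```python
from h import *
for f in ['w4','w5','w2','wrist0','side0','scene0']:
    d=load(f); g=cv2.cvtColor(cv2.imread('pics/'+f+'.png'),cv2.COLOR_BGR2GRAY)
    L=cv2.createLineSegmentDetector().detect(g)[0].reshape(-1,4); A=[];B=[]
    for l in L:
        a=ray_z(d,l[:2],.06)[:2]; b=ray_z(d,l[2:],.06)[:2]; n=np.linalg.norm(b-a); m=(a+b)/2-[.513,.1715]
        if n<.025: continue
        c,s=np.cos(.25),np.sin(.25); r=[c*m[0]+s*m[1],-s*m[0]+c*m[1]]
        if abs(r[0])>.05 or abs(r[1])>.083: continue
        an=np.degrees(np.arctan2(b[1]-a[1],b[0]-a[0]))%180
        if 5<an<25: A.append((round(an,1),round(n*1000),np.round(np.array(r)*1000,1).tolist()))
        if 95<an<115: B.append((round(an-90,1),round(n*1000),np.round(np.array(r)*1000,1).tolist()))
    print(f,'X',A,'\n   Y',B)
```

```text
w4 X [(np.float64(13.9), 40, [27.8, -26.2]), (np.float64(14.7), 65, [0.1, 17.6]), (np.float64(14.6), 57, [-0.6, 53.1]), (np.float64(14.7), 94, [-0.2, 78.3]), (np.float64(14.7), 58, [-0.2, 13.7]), (np.float64(14.7), 64, [0.5, 57.5]), (np.float64(14.8), 31, [14.4, 33.0]), (np.float64(14.5), 35, [14.9, -18.2]), (np.float64(14.8), 57, [0.3, -21.8]), (np.float64(14.7), 50, [-7.3, -4.4]), (np.float64(14.8), 41, [-8.0, 2.8])] 
   Y [(np.float64(14.3), 49, [-5.2, -57.4]), (np.float64(14.7), 121, [-46.8, 15.3]), (np.float64(14.7), 102, [47.8, 26.8]), (np.float64(15.0), 32, [-46.2, -64.1])]
w5 X [(np.float64(14.7), 74, [11.2, -81.0]), (np.float64(8.5), 37, [38.6, -40.8]), (np.float64(14.4), 34, [-11.6, -54.3]), (np.float64(19.8), 38, [38.9, -12.3]), (np.float64(14.6), 58, [-0.5, 53.3]), (np.float64(14.7), 93, [0.4, 78.4]), (np.float64(14.9), 29, [14.0, 14.1]), (np.float64(14.6), 29, [17.8, 17.8]), (np.float64(14.6), 65, [0.5, 57.6]), (np.float64(16.7), 31, [14.8, 33.1]), (np.float64(14.6), 57, [-0.0, -60.6]), (np.float64(14.3), 25, [-14.4, 14.0]), (np.float64(14.7), 38, [-9.9, 6.5]), (np.float
[... 1135 characters left out ...]
4.7), 58, [0.1, 40.1]), (np.float64(14.7), 89, [1.8, 80.5]), (np.float64(14.4), 60, [2.0, -47.6])] 
   Y [(np.float64(14.2), 163, [48.3, 23.4]), (np.float64(14.8), 149, [-46.4, -4.9])]
scene0 X [(np.float64(14.6), 89, [2.3, -80.3]), (np.float64(14.9), 58, [1.2, -34.4]), (np.float64(15.1), 58, [0.2, -2.1]), (np.float64(14.7), 54, [0.4, 34.0]), (np.float64(14.6), 57, [0.9, -62.7]), (np.float64(15.0), 57, [-1.4, 55.4]), (np.float64(14.5), 58, [-1.6, 15.6]), (np.float64(14.7), 83, [-7.0, 80.1]), (np.float64(15.0), 58, [-1.6, -20.7]), (np.float64(14.5), 58, [-1.0, -52.0])] 
   Y [(np.float64(23.2), 31, [-47.3, -67.6]), (np.float64(14.9), 150, [47.1, -3.0]), (np.float64(15.0), 128, [-48.9, 12.5])]
```

The rack yaw is 14.7° in every view. The wrist view puts the slot about 1 mm to -y of the tongue. I undo the pitch, correct, and press slot 1.

Request:
{"fn": "servo_tool", "kwargs": {
  "deltas": [
    {"dx": 0,"dy": -0.5,"dz": 0,"rx": 0,"ry": -1,"rz": 0,"grip": 1},
    {"dx": 1,"dy": -1,"dz": 0,"rx": 0,"ry": -2,"rz": -0.2,"grip": 1},
    {"dx": 1.4,"dy": -1,"dz": 0,"rx": 0,"ry": -3,"rz": -0.4,"grip": 1},
    {"dx": 1.4,"dy": -1,"dz": 0,"rx": 0,"ry": -4,"rz": -0.4,"grip": 1},
    {"dx": 1.4,"dy": -1,"dz": 0,"rx": 0,"ry": -4,"rz": -0.4,"grip": 1}
  ]
}}

```text
t: 10.55
ee_pos: [0.5203, 0.1454, 0.1234]
ee_rot: [0.001, -0.128, 0.992, 0.0]
force: [-0.4, 0.0, -1.8]
opening: 0.0134
finger_force: 58.5
```

Request:
{"fn": "servo_tool", "kwargs": {
  "deltas": [
    {"dx": 0,"dy": 0,"dz": 1,"rx": 0,"ry": 0,"rz": 0,"grip": 1},
    {"dx": 0,"dy": 0,"dz": 2,"rx": 0,"ry": 0,"rz": 0,"grip": 1},
    {"dx": 0,"dy": 0,"dz": 3,"rx": 0,"ry": 0,"rz": 0,"grip": 1},
    {"dx": 0,"dy": 0,"dz": 4,"rx": 0,"ry": 0,"rz": 0,"grip": 1},
    {"dx": 0,"dy": 0,"dz": 5,"rx": 0,"ry": 0,"rz": 0,"grip": 1},
    {"dx": 0,"dy": 0,"dz": 6,"rx": 0,"ry": 0,"rz": 0,"grip": 1}
  ]
}}

```text
t: 11.15
ee_pos: [0.5209, 0.1455, 0.1168]
ee_rot: [-0.0, -0.128, 0.992, 0.0]
force: [0.1, 0.7, -1.5]
opening: 0.0133
finger_force: 58.5
```

No contact yet at 0.1168. I continue slowly.

Request:
{"fn": "servo_tool", "kwargs": {
  "deltas": [
    {"dx": 0,"dy": 0,"dz": 0.8,"rx": 0,"ry": 0,"rz": 0,"grip": 1},
    {"dx": 0,"dy": 0,"dz": 1.6,"rx": 0,"ry": 0,"rz": 0,"grip": 1},
    {"dx": 0,"dy": 0,"dz": 2.4,"rx": 0,"ry": 0,"rz": 0,"grip": 1}
  ]
}}

```text
t: 11.45
ee_pos: [0.5209, 0.1455, 0.1145]
ee_rot: [-0.0, -0.128, 0.992, 0.0]
force: [0.5, 0.7, -1.4]
opening: 0.0134
finger_force: 58.5
```

Request:
{"fn": "servo_tool", "kwargs": {
  "deltas": [
    {"dx": 0,"dy": 0,"dz": 0.7,"rx": 0,"ry": 0,"rz": 0,"grip": 1},
    {"dx": 0,"dy": 0,"dz": 1.4,"rx": 0,"ry": 0,"rz": 0,"grip": 1}
  ]
}}

```text
t: 11.65
ee_pos: [0.5209, 0.1455, 0.1131]
ee_rot: [-0.0, -0.128, 0.992, 0.0]
force: [0.2, -0.4, -1.4]
opening: 0.0132
finger_force: 58.5
```

It is past the chamfer with no force, so slot 1 accepts it. Lowering on.

Request:
{"fn": "servo_tool", "kwargs": {
  "deltas": [
    {"dx": 0,"dy": 0,"dz": 1,"rx": 0,"ry": 0,"rz": 0,"grip": 1},
    {"dx": 0,"dy": 0,"dz": 2,"rx": 0,"ry": 0,"rz": 0,"grip": 1},
    {"dx": 0,"dy": 0,"dz": 3,"rx": 0,"ry": 0,"rz": 0,"grip": 1},
    {"dx": 0,"dy": 0,"dz": 4,"rx": 0,"ry": 0,"rz": 0,"grip": 1},
    {"dx": 0,"dy": 0,"dz": 5,"rx": 0,"ry": 0,"rz": 0,"grip": 1},
    {"dx": 0,"dy": 0,"dz": 6,"rx": 0,"ry": 0,"rz": 0,"grip": 1},
    {"dx": 0,"dy": 0,"dz": 7,"rx": 0,"ry": 0,"rz": 0,"grip": 1},
    {"dx": 0,"dy": 0,"dz": 8,"rx": 0,"ry": 0,"rz": 0,"grip": 1}
  ]
}}

```text
t: 12.45
ee_pos: [0.5209, 0.1456, 0.1051]
ee_rot: [-0.0, -0.128, 0.992, 0.0]
force: [-0.1, -0.5, -1.5]
opening: 0.0134
finger_force: 58.5
```

Request:
{"fn": "servo_tool", "kwargs": {
  "deltas": [
    {"dx": 0,"dy": 0,"dz": 1.2,"rx": 0,"ry": 0,"rz": 0,"grip": 1},
    {"dx": 0,"dy": 0,"dz": 2.4,"rx": 0,"ry": 0,"rz": 0,"grip": 1},
    {"dx": 0,"dy": 0,"dz": 3.6,"rx": 0,"ry": 0,"rz": 0,"grip": 1},
    {"dx": 0,"dy": 0,"dz": 4.8,"rx": 0,"ry": 0,"rz": 0,"grip": 1},
    {"dx": 0,"dy": 0,"dz": 6,"rx": 0,"ry": 0,"rz": 0,"grip": 1},
    {"dx": 0,"dy": 0,"dz": 7.2,"rx": 0,"ry": 0,"rz": 0,"grip": 1},
    {"dx": 0,"dy": 0,"dz": 8.4,"rx": 0,"ry": 0,"rz": 0,"grip": 1},
    {"dx": 0,"dy": 0,"dz": 9.6,"rx": 0,"ry": 0,"rz": 0,"grip": 1},
    {"dx": 0,"dy": 0,"dz": 10.8,"rx": 0,"ry": 0,"rz": 0,"grip": 1},
    {"dx": 0,"dy": 0,"dz": 12,"rx": 0,"ry": 0,"rz": 0,"grip": 1}
  ]
}}

```text
t: 13.45
ee_pos: [0.5209, 0.1456, 0.0931]
ee_rot: [-0.0, -0.128, 0.992, 0.0]
force: [-1.2, 0.2, -2.3]
opening: 0.0129
finger_force: 58.5
```

Request:
{"fn": "servo_tool", "kwargs": {
  "deltas": [
    {"dx": 0,"dy": 0,"dz": 1.2,"rx": 0,"ry": 0,"rz": 0,"grip": 1},
    {"dx": 0,"dy": 0,"dz": 2.4,"rx": 0,"ry": 0,"rz": 0,"grip": 1},
    {"dx": 0,"dy": 0,"dz": 3.6,"rx": 0,"ry": 0,"rz": 0,"grip": 1},
    {"dx": 0,"dy": 0,"dz": 4.8,"rx": 0,"ry": 0,"rz": 0,"grip": 1},
    {"dx": 0,"dy": 0,"dz": 6,"rx": 0,"ry": 0,"rz": 0,"grip": 1},
    {"dx": 0,"dy": 0,"dz": 7.2,"rx": 0,"ry": 0,"rz": 0,"grip": 1},
    {"dx": 0,"dy": 0,"dz": 8.4,"rx": 0,"ry": 0,"rz": 0,"grip": 1},
    {"dx": 0,"dy": 0,"dz": 9.6,"rx": 0,"ry": 0,"rz": 0,"grip": 1},
    {"dx": 0,"dy": 0,"dz": 10.8,"rx": 0,"ry": 0,"rz": 0,"grip": 1},
    {"dx": 0,"dy": 0,"dz": 12,"rx": 0,"ry": 0,"rz": 0,"grip": 1}
  ]
}}

```text
t: 14.45
ee_pos: [0.5209, 0.1456, 0.0811]
ee_rot: [-0.0, -0.128, 0.992, 0.0]
force: [-0.0, 0.4, -1.8]
opening: 0.0133
finger_force: 58.5
```

Free all the way, with about 8 mm to go.

Request:
{"fn": "servo_tool", "kwargs": {
  "deltas": [
    {"dx": 0,"dy": 0,"dz": 1,"rx": 0,"ry": 0,"rz": 0,"grip": 1},
    {"dx": 0,"dy": 0,"dz": 2,"rx": 0,"ry": 0,"rz": 0,"grip": 1},
    {"dx": 0,"dy": 0,"dz": 3,"rx": 0,"ry": 0,"rz": 0,"grip": 1},
    {"dx": 0,"dy": 0,"dz": 4,"rx": 0,"ry": 0,"rz": 0,"grip": 1},
    {"dx": 0,"dy": 0,"dz": 5,"rx": 0,"ry": 0,"rz": 0,"grip": 1},
    {"dx": 0,"dy": 0,"dz": 6,"rx": 0,"ry": 0,"rz": 0,"grip": 1},
    {"dx": 0,"dy": 0,"dz": 6.8,"rx": 0,"ry": 0,"rz": 0,"grip": 1}
  ]
}}

```text
t: 15.15
ee_pos: [0.5209, 0.1455, 0.0743]
ee_rot: [-0.0, -0.128, 0.992, 0.0]
force: [-0.2, 1.6, -0.8]
opening: 0.0135
finger_force: 58.5
```

Request:
{"fn": "servo_tool", "kwargs": {
  "deltas": [
    {"dx": 0,"dy": 0,"dz": 0.7,"rx": 0,"ry": 0,"rz": 0,"grip": 1},
    {"dx": 0,"dy": 0,"dz": 1.4,"rx": 0,"ry": 0,"rz": 0,"grip": 1}
  ]
}}

```text
t: 15.35
ee_pos: [0.5209, 0.1456, 0.0729]
ee_rot: [-0.0, -0.128, 0.992, 0.0]
force: [0.8, -0.1, -1.0]
opening: 0.0135
finger_force: 58.5
```

Request:
{"fn": "servo_tool", "kwargs": {
  "deltas": [
    {"dx": 0,"dy": 0,"dz": 0.6,"rx": 0,"ry": 0,"rz": 0,"grip": 1},
    {"dx": 0,"dy": 0,"dz": 1.2,"rx": 0,"ry": 0,"rz": 0,"grip": 1}
  ]
}}

```text
t: 15.55
ee_pos: [0.5209, 0.1456, 0.0726]
ee_rot: [0.0, -0.128, 0.992, 0.0]
force: [-5.8, -0.4, 15.1]
opening: 0.0133
finger_force: 60.7
```

Shoulder landed at TCP z 0.0726 as predicted, with 15 N. I ease off and release.

Request:
{"fn": "servo_tool", "kwargs": {
  "deltas": [
    {"dx": 0,"dy": 0,"dz": -0.6,"rx": 0,"ry": 0,"rz": 0,"grip": 1},
    {"dx": 0,"dy": 0,"dz": -0.8,"rx": 0,"ry": 0,"rz": 0,"grip": 0.7},
    {"dx": 0,"dy": 0,"dz": -0.8,"rx": 0,"ry": 0,"rz": 0,"grip": 0.5},
    {"dx": 0,"dy": 0,"dz": -0.8,"rx": 0,"ry": 0,"rz": 0,"grip": 0.3},
    {"dx": 0,"dy": 0,"dz": -0.8,"rx": 0,"ry": 0,"rz": 0,"grip": 0.2},
    {"dx": 0,"dy": 0,"dz": -0.8,"rx": 0,"ry": 0,"rz": 0,"grip": 0.2},
    {"dx": 0,"dy": 0,"dz": -0.8,"rx": 0,"ry": 0,"rz": 0,"grip": 0.2},
    {"dx": 0,"dy": 0,"dz": -0.8,"rx": 0,"ry": 0,"rz": 0,"grip": 0.2}
  ]
}}

```text
t: 16.35
ee_pos: [0.5209, 0.1456, 0.0725]
ee_rot: [-0.0, -0.128, 0.992, 0.0]
force: [-0.4, -0.6, 0.3]
opening: 0.0686
finger_force: 0.0
```

Request:
{"fn": "servo_tool", "kwargs": {
  "deltas": [
    {"dx": 0,"dy": 0,"dz": -5,"rx": 0,"ry": 0,"rz": 0,"grip": 0.2},
    {"dx": 0,"dy": 0,"dz": -12,"rx": 0,"ry": 0,"rz": 0,"grip": 0.2},
    {"dx": 0,"dy": 0,"dz": -22,"rx": 0,"ry": 0,"rz": 0,"grip": 0.2},
    {"dx": 0,"dy": 0,"dz": -34,"rx": 0,"ry": 0,"rz": 0,"grip": 0.2},
    {"dx": 0,"dy": 0,"dz": -46,"rx": 0,"ry": 0,"rz": 0,"grip": 0.2},
    {"dx": 0,"dy": 0,"dz": -58,"rx": 0,"ry": 0,"rz": 0,"grip": 0.2},
    {"dx": 0,"dy": 0,"dz": -70,"rx": 0,"ry": 0,"rz": 0,"grip": 0.2},
    {"dx": 0,"dy": 0,"dz": -82,"rx": 0,"ry": 0,"rz": 0,"grip": 0.2},
    {"dx": 0,"dy": 0,"dz": -92,"rx": 0,"ry": 0,"rz": 0,"grip": 0.2},
    {"dx": 0,"dy": 0,"dz": -98,"rx": 0,"ry": 0,"rz": 0,"grip": 0.2},
    {"dx": 0,"dy": 0,"dz": -100,"rx": 0,"ry": 0,"rz": 0,"grip": 0.2},
    {"dx": 0,"dy": 0,"dz": -100,"rx": 0,"ry": 0,"rz": 0,"grip": 0.2}
  ]
}}

```text
t: 17.55
ee_pos: [0.5209, 0.1455, 0.1726]
ee_rot: [-0.0, -0.128, 0.992, 0.0]
force: [0.0, 0.3, -0.6]
opening: 0.0683
finger_force: 0.0
```

Run:
```python
from h import *
s=sense(); print(s['t'],s['ee_pos'],s['force'],s['opening'])
save('side','s7'); save('wrist','w7')
a=cv2.imread('pics/s7.png')[150:390,180:480]; b=cv2.imread('pics/w7.png')
o=np.zeros((600,800,3),np.uint8); o[:320,:400]=cv2.resize(a,(400,320)); o[:300,400:]=cv2.resize(b,(400,300)); 
c=cv2.imread('pics/s7.png')[265:380,310:400]; o[325:600,:215]=cv2.resize(c,(215,275),interpolation=cv2.INTER_CUBIC)
cv2.imwrite('pics/f7.png',o)
```

```text
17.55 [0.5208833  0.14553759 0.17259809] [ 0.00487954  0.33217337 -0.56343204] 0.06828829361582849
```

View pics/f7.png

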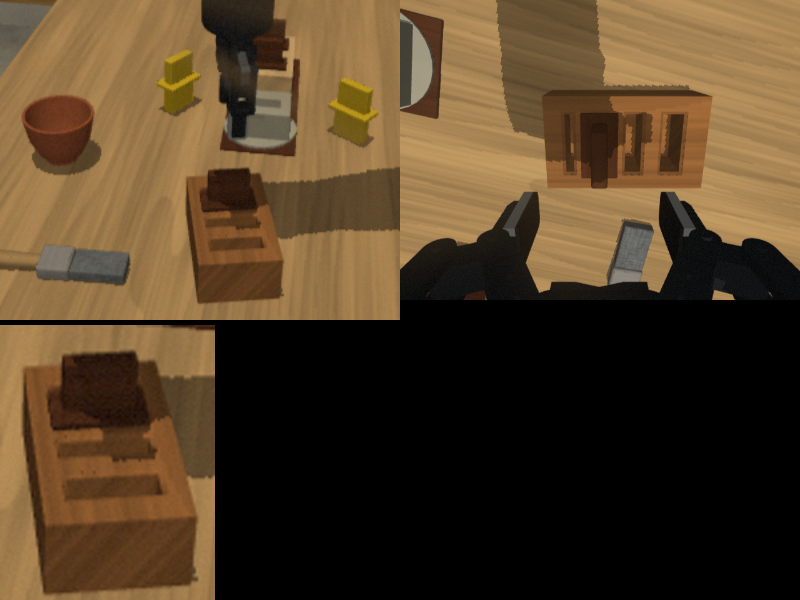

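The template stands in slot 1 with its shoulder flat on the rack (wrist view 598,145). The gripper is clear, and the pot, brush and stand are where they were.

```bash
python3 -c "
from bench import order; print(order.sign_off())"
```

```text
the job is handed in; nothing more can be done
None
```

The template from the white block is home in the rack's second slot (12 mm), its shoulder flat on the rack. The narrowest slot stopped it first, and the job is handed in at about 18 s of the 69 s allowed.

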